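Hang the test-tile carrier from its hook with the lowering board

ROBOT

A 6-joint arm with a two-finger parallel gripper is mounted at the origin on the work surface. World frame = base frame: x ahead of the robot, y to its left, z up, the work surface at z = 0. Lengths are in m, angles in rad, forces in N, time in s.
With the tool pointing down it reaches from about 0.3 to 0.775 m from the base axis. Payload 14.6 kg.
Tool frame: the origin (TCP) lies at the very end of the fingers, on their centre line; the grasp point (between the pads) lies bot.tcp_to_grasp behind it (bot.tcp_to_grasp is the distance from the TCP to the grasp point, in m); z points along the fingers, y is the line along which they close (so a half turn about z gives the same grasp; the last joint's range is limited). The gripper opens to 94 mm and grips with 3 to 60 N. Pads are 16 mm wide; open, the fingers measure 119 mm over their backs; the gripper's body (75 mm by 177 mm) begins 78 mm behind the grasp point.
Start: joints at [1.194, 0.3, 1.521, -0, 1.321, -0.067], TCP at [0.168, 0.524, 0.205] pointing down, gripper open.
Joint ranges: [-3.03, 3.03], [-0.79, 2.21], [0.23, 2.52], [-1.04, 4.18], [0, 3.07], [-2.55, 2.55]. Speed limits (rad/s): [2.22, 2.22, 2.57, 3.14, 3.14, 3.14].

INTERFACE

Orientations are given as [roll, pitch, yaw] about the fixed x, y, z axes, in that order (R = Rz(yaw) Ry(pitch) Rx(roll)).
In Python, from workcell import bot, viewer, order gives the robot as it stands.
- The arm moves only by the tool apply_moves, never from a script. Its argument "increments" is a list of rows, each an object of numbers: "ax", "ay", "az": the turn, a rotation vector about the tool's x, y, z in rad; "tx", "ty", "tz": the shift along the tool's x, y, z in m; "jaw": the finger opening in m, from 0 to 0.094. In form: [{"ax": .., "ay": .., "az": .., "tx": .., "ty": .., "tz": .., "jaw": ..}, ...]. A call has 1 to 8 rows; each row is the pose to reach, as a shift and turn from the pose commanded when the call began, along the tool's axes at that moment; what a row does not reach only later rows make up. A row lasts 1/10 s, in which the tool goes at most 50 mm and 8.59 degrees, less where a joint would pass 70% of its speed; a pose out of reach is approached as far as the arm can. A call with a gripper value outside its range is refused whole. The fingers move at their own pace and stop on an object; the grip force is fixed at half the most. Time passes only in rows, so rows that repeat a pose let the fingers close. It gives the time, the measured TCP pose, the force, the opening and the grip force at its end, in the units of the state.
- bot.sense(): the state, without advancing time (a new reading comes with each control period).
- viewer.grab_frame(name): name is "side" or "top"; returns a dict with "image" (400x640x3 uint8, blue, green, red), "fovy" (degrees; the focal length in pixels is half the picture's height over the tangent of half this angle, whatever the lens; pixels are square), "cx", "cy" (the principal point, pixels), "R" (3x3) and "t" (3): a world point X has camera coordinates R X + t. Camera axes: x right, y down, z forward; pixel columns grow to the right and rows downward; lengths in m; the calibration is good to about 2 mm. A picture is of the moment at which its call begins. There is no depth.
- order.hand_in(): hands the job in; it is judged then, once.
The state is a dict: "clock": time; "joint_pos": joint angles; "joint_vel": joint speeds; "joint_torque": joint torques, N m; "eef_pos": TCP position; "tool_rot": TCP orientation; "wrist_force": force on the tool from outside, world axes, zero at the start; "torque": the same for the moment, N m; "finger_gap": finger opening in m; "grip_force": force on a finger pad.
Only numpy, scipy, OpenCV 4.12 (cv2) and the standard library are available. Lean on these libraries where they do the work, as an engineer would, in place of code of your own. Each camera call takes 0.05 s, during which the arm holds its last target. There are 200 camera calls.

TASK

Hang the tile carrier by its arched handle on the steel hook without picking it up: slide it along the walnut board until the middle of its handle is over the hook arm, well past the upturned tip, then press the board fully down to its stop so that the carrier is left hanging level, clear of the board. Never lift or tip the carrier, and leave the jar, spoon rest, caliper and clamp where they are.

Things in the scene. Friction and masses are not known exactly. Their poses are not given: they have to be found in the camera images.
- stand: Fixed steel stand. Origin on the table under the middle of the walnut board; x runs along the hook arm from its free tip to the upright post, z up. The post (24 x 30 mm, 300 mm tall) has its near face at x = +158 mm, y = 0. The position and yaw of the whole stand vary.
- hook: Round steel hook arm, 10 mm thick, fixed to the post, pointing along the stand's -x over the board. Origin: centre of its rounded free tip, 244 mm above the table, at x = +30 mm, y = 0 of the stand; axes parallel to the stand's. From the tip the arm drops 10 mm over its first 10 mm of x, then runs level to the post (centreline z = -10 mm): the upturned tip retains a hung handle.
- board (a joint): Travel of the walnut board straight down along the post, in m: 0 = up (start, top 110 mm above the table), 0.045 = down on its stop (top 65 mm above the table). It does not tilt, stays where it is left, and takes about 5 to 12 N of downward push anywhere on its top to move.
- board_top (a point): Centre of the top face of the walnut board: 300 mm (stand x, from -150 to +150) by 260 mm (stand y), 18 mm thick, carried by a steel shelf bracket. Moves with the board.
- carrier: Loose aluminium tray with four white test tiles, 0.25 to 0.5 kg, on the board. Origin: centre of its underside; x along its length, z up. Tray 130 (x) x 100 (y) x 45 mm tall, flat sides; tiles up to 70 mm. A rigid arched handle stands over its middle (see crown). Starts before the hook, mostly off its line to one side, turned up to 0.35 rad from the stand. Hangs 26 mm above the lowered board.
- crown (a point): Middle of the handle's crown, 152 mm straight above the carrier's origin. The handle is 8 mm round bar in the carrier's y-z plane: legs at y = +-46 mm up to z = 80 mm, leaning in to a level crown from y = -22 to +22 mm at z = 152 mm (bar centre). With the board up the crown passes 9 mm above the hook's tip; it meets the arm when the board has gone down 19 mm.
- jar: Closed glass jar, 72 mm across, 100 mm tall, on the table beside the stand; origin under its centre. Leave alone.
- spoon_rest: Round white ceramic spoon rest, 110 mm across, 22 mm tall, on the table; origin under its centre. Leave alone.
- caliper: Plastic caliper lying on the table, 180 mm long; origin under the middle of its beam. Leave alone.
- clamp: Small aluminium clamp, 80 mm long, gripping an upright cobalt blue tile 75 mm square, 93 mm tall in all; origin under its centre. Leave alone.
Not all that is in view belongs to the job. What is shaped like the carrier but purple or red is not meant.

How it is judged:
By the outcome, as a careful person would: the job done as asked, in the order asked, and still so for the second after the job is handed in, with the robot touching nothing.
It also fails if it takes over 58 s, if anything falls off the work surface, if the arm or the gripper's body presses on something with over 40 N, if the wrist force passes 120 N, or if a joint passes its speed limit or range.

## Working session

There is one attempt and no reset: what is moved stays moved. The work goes in short steps, Python scripts to look and compute and a tool call to move; the robot and the scene stay as the last step left them, time stands still between calls to the robot, and variables do not carry over. Pictures are saved under pics/ and viewed, at most 10 in all, crops included, and the job is handed in when it is done.

Besides the shell and the picture viewer there is one more tool, called after "Emit:" in YAML: its name, and indented under it one key for each argument. apply_moves: Moves the arm, as the interface text tells. Its arguments: {"type":"object","properties":{"increments":{"type":"array"}},"required":["increments"]}

```bash
mkdir -p pics; python3 - <<'E'
from workcell import bot, viewer
import cv2,pickle
d={}
for n in("side","top"):
    f=viewer.grab_frame(n); d[n]=f; cv2.imwrite(f"pics/{n}0.png",f["image"])
    print(n,f["fovy"],f["cx"],f["cy"],f["R"],f["t"])
pickle.dump(d,open("f0.pkl","wb"))
s=bot.sense();print(s,bot.tcp_to_grasp)
E
```

```text
side 45.7149467769234 319.07662004018806 198.80460392063546 [[ 0.92625942 -0.37682692 -0.00670512]
 [-0.29676124 -0.71825612 -0.62931781]
 [ 0.2323279   0.58490137 -0.77711912]] [-0.44735791  0.25112522  1.63822721]
top 47.35313874033845 316.890202068112 203.1344220100262 [[ 0.00766473 -0.9999659  -0.00307558]
 [-0.98563546 -0.0070359  -0.16874014]
 [ 0.16871274  0.00432475 -0.98565577]] [-0.00998362  0.49959868  1.55787301]
{'clock': 0.1, 'joint_pos': array([ 1.19440784e+00,  3.00404077e-01,  1.52150737e+00, -3.75663261e-05,
        1.32068102e+00, -6.65919028e-02]), 'joint_vel': array([ 4.04931815e-04, -1.11080513e-03, -4.45415567e-04, -9.64119081e-04,
       -2.24717179e-03,  5.58125355e-05]), 'joint_torque': array([ 2.04378237e-03, -5.32640219e+01, -3.53283691e+01,  7.09781866e-02,
        2.34365434e-02, -7.67713641e-05]), 'eef_pos': array([0.16760017, 0.52360382, 0.20495427]), 'tool_rot': array([-3.14059264e+00, -3.02227840e-05,  2.83180537e+00]), 'wrist_force': array([-0.02207112,  1.07231484, -1.45312877]), 'torque': array([-0.03231231,  0.01762526,  0.00480063]), 'grip_force': 0.0, 'finger_gap': 0.0938612049212567} 0.0188
```

View pics/side0.png

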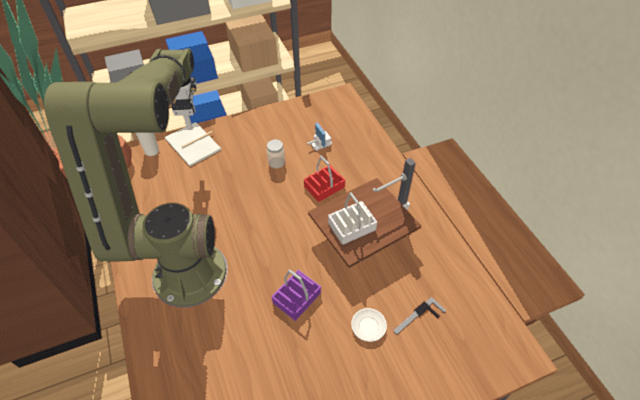

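View pics/top0.png

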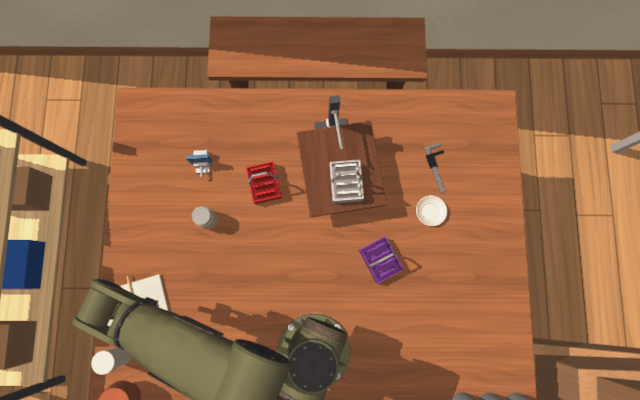

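The white carrier sits on the walnut board: side view (352,222), top view (347,181). The hook runs from the post (top view, 335,105) to a tip near (341,147), and the red and purple trays are decoys. I'll enlarge both views.

```bash
python3 - <<'E'
import cv2
a=cv2.imread("pics/side0.png")[145:275,295:435]; cv2.imwrite("pics/sidec.png",cv2.resize(a,None,fx=4.5,fy=4.5,interpolation=cv2.INTER_CUBIC))
a=cv2.imread("pics/top0.png")[90:230,285:405]; cv2.imwrite("pics/topc.png",cv2.resize(a,None,fx=4.2,fy=4.2,interpolation=cv2.INTER_CUBIC))
E
```

```text
(no output)
```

View pics/sidec.png

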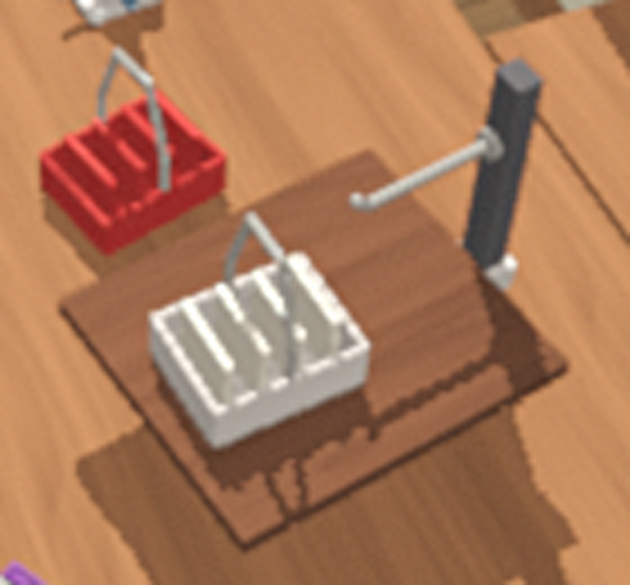

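View pics/topc.png

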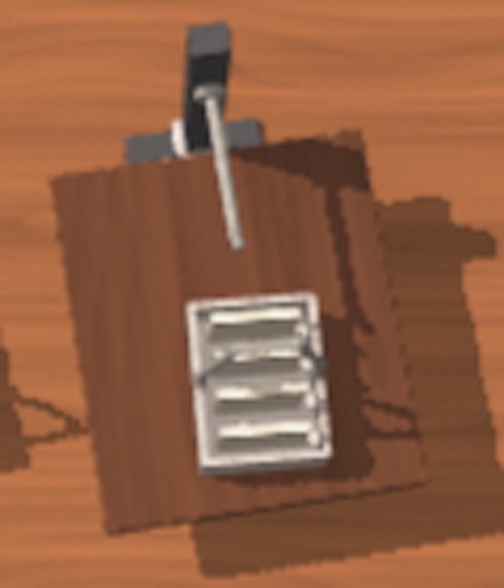

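The crops show the tray rim, the handle shoulders (side crop 250,215 and 292,272) and the hook tip (side 358,202; top 236,245). I'll triangulate these points and fit the poses.

```bash
cat > h.py <<'E'
import numpy as np, cv2, pickle
from scipy.optimize import least_squares
C=pickle.load(open("f0.pkl","rb"))
def proj(n,X):
    f=C[n];c=np.atleast_2d(X)@f["R"].T+f["t"];F=200/np.tan(np.radians(f["fovy"]/2))
    return c[:,:2]/c[:,2:]*F+[f["cx"],f["cy"]]
def crop(n,p):
    p=np.array(p,float); return (p+.5)/4.5-.5+[295,145] if n=="side" else (p+.5)/4.2-.5+[285,90]
def tri(a,b):
    r=least_squares(lambda X:np.r_[(proj("side",X)-a).ravel(),(proj("top",X)-b).ravel()],[.5,0,.1]); return r.x,np.sqrt(2*r.cost)
def T(p,L):
    c,s=np.cos(p[2]),np.sin(p[2]);L=np.array(L,float);return np.c_[p[0]+c*L[:,0]-s*L[:,1],p[1]+s*L[:,0]+c*L[:,1],L[:,2]]
def fit(L,obs,x0=(.55,0,0)):
    r=least_squares(lambda p:np.concatenate([(proj(n,T(p,L))[i]-o) for n,i,o in obs]).ravel(),x0,loss="soft_l1");return r.x,np.concatenate([(proj(n,T(r.x,L))[i]-o) for n,i,o in obs])
E
python3 - <<'E'
from h import *
np.set_printoptions(precision=4,suppress=True)
S=crop("side",[[62,308],[245,540],[567,362],[372,152],[358,202],[490,143]])
P=crop("top",[[107,530],[425,483],[362,135],[52,182],[236,245],[208,92]])
for a,b in zip(S,P): print("st",*tri(a,b))
L=[[-.15,.13,.11],[-.15,-.13,.11],[.15,-.13,.11],[.15,.13,.11],[.03,0,.244],[.158,0,.234]]
i=[0,2,3,4,5]; st,r=fit(L,[("side",i,S[i]),("top",range(6),P)]);print(st,r)
S=crop("side",[[152,318],[215,412],[368,345],[300,258],[250,215],[292,272]])
P=crop("top",[[200,472],[330,462],[318,295],[188,302],[235,347],[300,345]])
for a,b in zip(S,P): print("ca",*tri(a,b))
L=[[-.065,.05,.155],[-.065,-.05,.155],[.065,-.05,.155],[.065,.05,.155],[0,.022,.262],[0,-.022,.262]]
ca,r=fit(L,[("side",range(6),S),("top",range(6),P)]);print(ca,r)
c,s=np.cos(st[2]),np.sin(st[2]);d=ca[:2]-st[:2];print("carrier in stand",c*d[0]+s*d[1],-s*d[0]+c*d[1],ca[2]-st[2])
E
```

```text
st [0.4486 0.0161 0.0885] 0.2447099743115717
st [ 0.4884 -0.2393  0.1033] 1.0545168879030413
st [ 0.7787 -0.1919  0.1069] 0.8923803315806744
st [0.7411 0.0641 0.0958] 1.2784723456000595
st [ 0.645  -0.0813  0.2353] 0.7877989887141932
st [ 0.7677 -0.0603  0.226 ] 0.31980276604655544
[ 0.6108 -0.0888  0.1616] [[-2.0335 -2.9163]
 [-0.0049 -0.1694]
 [-1.2488 -1.8828]
 [-1.2058 -0.5463]
 [ 0.2711 -0.7921]
 [ 0.1278  0.9255]
 [ 1.0321  0.3065]
 [ 0.531  -1.2303]
 [ 0.1047 -1.3066]
 [ 1.0996  0.0688]
 [ 1.0906 -0.8354]]
ca [ 0.4904 -0.0578  0.1432] 1.6673261679891251
ca [ 0.4976 -0.1588  0.1508] 1.5965777904521041
ca [ 0.6278 -0.1497  0.1547] 0.3971913827055384
ca [ 0.6233 -0.0473  0.142 ] 0.22684435982696882
ca [ 0.5598 -0.0791  0.2578] 0.20573408463519674
ca [ 0.5676 -0.1282  0.2445] 1.4632399809521226
[ 0.5592 -0.1048  0.0771] [[-0.8291 -1.2851]
 [-0.7447 -0.2602]
 [-0.2559  0.0368]
 [-0.113  -1.5555]
 [-0.2596  0.2664]
 [-2.8179 -2.7951]
 [ 0.9934 -1.8074]
 [ 0.6011 -1.5374]
 [ 0.0524 -0.3034]
 [ 0.8863  0.0881]
 [ 1.3246  0.2911]
 [ 0.2067 -0.2172]]
carrier in stand -0.05353602876886718 -0.007499420470534946 -0.08449317282115103
```

```bash
cat >> h.py <<'E'
from scipy.spatial.transform import Rotation as Ro
def Rt(psi,tilt):
    y=np.array([-np.sin(psi),np.cos(psi),0]);z=np.array([np.sin(tilt)*np.cos(psi),np.sin(tilt)*np.sin(psi),-np.cos(tilt)])
    return np.c_[np.cross(y,z),y,z]
def inc(p0,R0,p,R):
    """increment row from pose (p0,R0) to (p,R): ax ay az tx ty tz"""
    return np.r_[Ro.from_matrix(R0.T@R).as_rotvec(),R0.T@(np.array(p)-p0)].round(4)
def cur():
    from workcell import bot
    s=bot.sense();return s["eef_pos"],Ro.from_euler("xyz",s["tool_rot"]).as_matrix()
E
python3 - <<'E'
from h import *
np.set_printoptions(precision=4,suppress=True)
print("purple",tri([297,283],[377,243]) if 0 else "")
# purple tray centre on plane z=.045 from top pixel (382,260)
f=least_squares(lambda q:(proj("top",[q[0],q[1],.04])-[382,260]).ravel(),[.4,-.1]).x;print(f)
p,R=cur()
print("up",inc(p,R,[.30,.34,.34],R))
print("over",inc(p,R,[.43,-.114,.32],Rt(.08,.52)))
E
```

```text
purple 
[ 0.3033 -0.2317]
up [ 0.      0.      0.     -0.1821 -0.1346 -0.1349]
over [-0.1023 -0.5136 -0.3807 -0.4443 -0.5274 -0.1145]
```

Emit:
apply_moves:
  increments:
    - {"tz": -0.05, "jaw": 0.07}
    - {"tz": -0.1, "jaw": 0.07}
    - {"tz": -0.135, "tx": -0.03, "ty": -0.02, "jaw": 0.07}
    - {"tz": -0.135, "tx": -0.06, "ty": -0.05, "jaw": 0.07}
    - {"tz": -0.135, "tx": -0.09, "ty": -0.08, "jaw": 0.07}
    - {"tz": -0.135, "tx": -0.12, "ty": -0.1, "jaw": 0.07}
    - {"tz": -0.135, "tx": -0.15, "ty": -0.12, "jaw": 0.07}
    - {"tz": -0.135, "tx": -0.18, "ty": -0.135, "jaw": 0.07}

```text
invalid input at $.increments[0]: expected keys ax, ay, az, tx, ty, tz, jaw
```

```bash
python3 - <<'E'
from h import *
p,R=cur();print(p)
print("over",inc(p,R,[.43,-.114,.32],Rt(.08,.52)))
E
```

```text
[0.16760017 0.52360382 0.20495427]
over [-0.1023 -0.5136 -0.3807 -0.4443 -0.5274 -0.1145]
```

All keys are required in every row.

Emit:
apply_moves:
  increments:
    - {"ax": 0, "ay": 0, "az": 0, "tx": 0, "ty": 0, "tz": -0.05, "jaw": 0.07}
    - {"ax": 0, "ay": 0, "az": 0, "tx": 0, "ty": 0, "tz": -0.1, "jaw": 0.07}
    - {"ax": 0, "ay": 0, "az": 0, "tx": -0.03, "ty": -0.02, "tz": -0.135, "jaw": 0.07}
    - {"ax": 0, "ay": 0, "az": 0, "tx": -0.06, "ty": -0.05, "tz": -0.135, "jaw": 0.07}
    - {"ax": 0, "ay": 0, "az": 0, "tx": -0.09, "ty": -0.08, "tz": -0.135, "jaw": 0.07}
    - {"ax": 0, "ay": 0, "az": 0, "tx": -0.12, "ty": -0.1, "tz": -0.135, "jaw": 0.07}
    - {"ax": 0, "ay": 0, "az": 0, "tx": -0.15, "ty": -0.12, "tz": -0.135, "jaw": 0.07}
    - {"ax": 0, "ay": 0, "az": 0, "tx": -0.18, "ty": -0.135, "tz": -0.135, "jaw": 0.07}

```text
clock: 0.9
eef_pos: [0.2985, 0.3389, 0.3405]
tool_rot: [3.142, 0.0, 2.832]
wrist_force: [-0.3, -0.6, 0.7]
finger_gap: 0.0699
grip_force: 0.0
```

```bash
python3 - <<'E'
from h import *
p,R=cur();print(p)
print("over",inc(p,R,[.43,-.114,.32],Rt(.08,.52)))
E
```

```text
[0.29846561 0.33888039 0.34050491]
over [-0.1013 -0.5132 -0.3809 -0.2633 -0.3912  0.0205]
```

Emit:
apply_moves:
  increments:
    - {"ax": -0.013, "ay": -0.065, "az": -0.048, "tx": -0.033, "ty": -0.049, "tz": 0, "jaw": 0.07}
    - {"ax": -0.026, "ay": -0.13, "az": -0.095, "tx": -0.066, "ty": -0.098, "tz": 0, "jaw": 0.07}
    - {"ax": -0.052, "ay": -0.26, "az": -0.19, "tx": -0.13, "ty": -0.196, "tz": 0.01, "jaw": 0.07}
    - {"ax": -0.065, "ay": -0.33, "az": -0.24, "tx": -0.165, "ty": -0.245, "tz": 0.01, "jaw": 0.07}
    - {"ax": -0.101, "ay": -0.513, "az": -0.381, "tx": -0.263, "ty": -0.391, "tz": 0.02, "jaw": 0.07}
    - {"ax": -0.101, "ay": -0.513, "az": -0.381, "tx": -0.263, "ty": -0.391, "tz": 0.02, "jaw": 0.07}
    - {"ax": -0.101, "ay": -0.513, "az": -0.381, "tx": -0.263, "ty": -0.391, "tz": 0.02, "jaw": 0.07}
    - {"ax": -0.101, "ay": -0.513, "az": -0.381, "tx": -0.263, "ty": -0.391, "tz": 0.02, "jaw": 0.07}

```text
clock: 1.7
eef_pos: [0.4002, -0.0113, 0.3258]
tool_rot: [-3.141, 0.521, -3.061]
wrist_force: [1.2, 0.5, -0.3]
finger_gap: 0.0699
grip_force: 0.0
```

```bash
python3 - <<'E'
from h import *
p,R=cur();print(p)
print("over",inc(p,R,[.43,-.114,.32],Rt(.08,.52)))
print("down",inc(p,R,[.44,-.114,.128],Rt(.08,.52)))
E
```

```text
[ 0.40016293 -0.01126814  0.32583787]
over [-0.0004  0.001   0.0009 -0.0157 -0.1048  0.0158]
down [-0.0004  0.001   0.0009  0.0712 -0.1054  0.1873]
```

Emit:
apply_moves:
  increments:
    - {"ax": 0, "ay": 0, "az": 0, "tx": -0.007, "ty": -0.05, "tz": 0.007, "jaw": 0.07}
    - {"ax": 0, "ay": 0, "az": 0, "tx": -0.014, "ty": -0.1, "tz": 0.014, "jaw": 0.07}
    - {"ax": 0, "ay": 0, "az": 0, "tx": 0.005, "ty": -0.105, "tz": 0.06, "jaw": 0.07}
    - {"ax": 0, "ay": 0, "az": 0, "tx": 0.025, "ty": -0.105, "tz": 0.1, "jaw": 0.07}
    - {"ax": 0, "ay": 0, "az": 0, "tx": 0.048, "ty": -0.105, "tz": 0.14, "jaw": 0.07}
    - {"ax": 0, "ay": 0, "az": 0, "tx": 0.071, "ty": -0.105, "tz": 0.187, "jaw": 0.07}
    - {"ax": 0, "ay": 0, "az": 0, "tx": 0.071, "ty": -0.105, "tz": 0.187, "jaw": 0.07}
    - {"ax": 0, "ay": 0, "az": 0, "tx": 0.071, "ty": -0.105, "tz": 0.187, "jaw": 0.07}

```text
clock: 2.5
eef_pos: [0.4399, -0.1119, 0.1285]
tool_rot: [3.14, 0.517, -3.062]
wrist_force: [0.2, 0.2, 0.5]
finger_gap: 0.0702
grip_force: 0.0
```

```bash
python3 - <<'E'
from h import *
p,R=cur();print(p)
# world forward increments along heading .08 from here
for d in (.03,.04,.05,.06):
  print(d,inc(p,R,np.array([.44,-.114,.128])+d*np.array([np.cos(.08),np.sin(.08),0]),Rt(.08,.52)))
E
```

```text
[ 0.43989184 -0.11188513  0.12849314]
0.03 [ 0.0011 -0.0028 -0.0003 -0.0258 -0.0021  0.0152]
0.04 [ 0.0011 -0.0028 -0.0003 -0.0345 -0.0021  0.0202]
0.05 [ 0.0011 -0.0028 -0.0003 -0.0432 -0.0021  0.0251]
0.06 [ 0.0011 -0.0028 -0.0003 -0.0519 -0.0021  0.0301]
```

Emit:
apply_moves:
  increments:
    - {"ax": 0, "ay": 0, "az": 0, "tx": -0.009, "ty": -0.001, "tz": 0.005, "jaw": 0.07}
    - {"ax": 0, "ay": 0, "az": 0, "tx": -0.017, "ty": -0.002, "tz": 0.01, "jaw": 0.07}
    - {"ax": 0, "ay": 0, "az": 0, "tx": -0.026, "ty": -0.002, "tz": 0.015, "jaw": 0.07}
    - {"ax": 0, "ay": 0, "az": 0, "tx": -0.032, "ty": -0.002, "tz": 0.0185, "jaw": 0.07}
    - {"ax": 0, "ay": 0, "az": 0, "tx": -0.036, "ty": -0.002, "tz": 0.021, "jaw": 0.07}
    - {"ax": 0, "ay": 0, "az": 0, "tx": -0.039, "ty": -0.002, "tz": 0.0225, "jaw": 0.07}
    - {"ax": 0, "ay": 0, "az": 0, "tx": -0.041, "ty": -0.002, "tz": 0.0237, "jaw": 0.07}
    - {"ax": 0, "ay": 0, "az": 0, "tx": -0.043, "ty": -0.002, "tz": 0.025, "jaw": 0.07}

```text
clock: 3.3
eef_pos: [0.4895, -0.1099, 0.1274]
tool_rot: [3.141, 0.518, -3.062]
wrist_force: [-2.3, -0.0, 1.1]
finger_gap: 0.0699
grip_force: 1.2
```

```bash
python3 - <<'E'
from h import *
from workcell import viewer
p,R=cur();print(p)
a=viewer.grab_frame("top")["image"][90:230,285:405];a=cv2.resize(a,None,fx=4.2,fy=4.2,interpolation=cv2.INTER_CUBIC)
b=viewer.grab_frame("side")["image"][145:275,295:370];b=cv2.resize(b,None,fx=4.5,fy=4.5,interpolation=cv2.INTER_CUBIC)
b=cv2.resize(b,None,fx=.8,fy=.8);h=588;c=np.zeros((h,504+b.shape[1],3),np.uint8);c[:,:504]=a;c[:b.shape[0],504:]=b
cv2.imwrite("pics/c1.png",c)
E
```

```text
[ 0.48946865 -0.10991274  0.12737768]
```

View pics/c1.png

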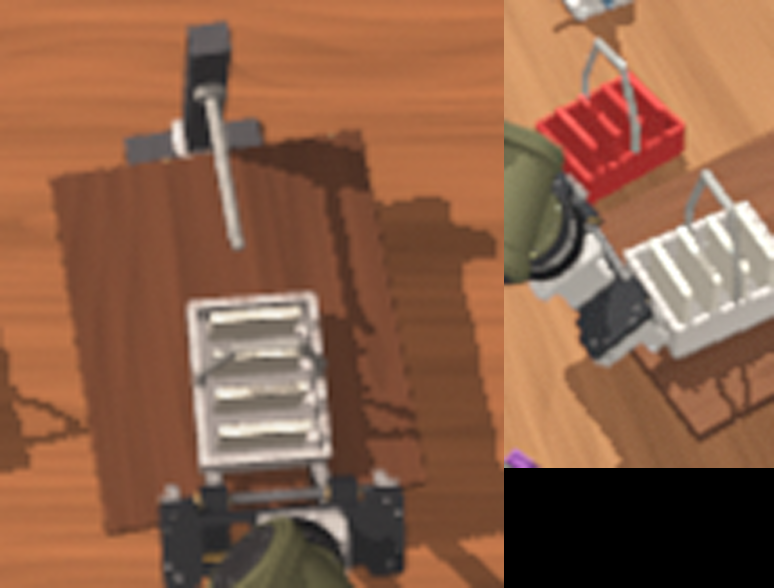

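The top crop shows both fingertips flush on the tray's rear wall, at (212,472) and (320,462), centred and yaw-aligned. Next I'll push it along a gentle curve.

```bash
cat >> h.py <<'E'
def path(c0,y0,c1,y1,ss,off=.072,z=.128,tilt=.52):
    p,R=cur();c0,c1=np.array(c0),np.array(c1)
    for s in ss:
        y=y0+(y1-y0)*s;c=c0+(c1-c0)*s-off*np.array([np.cos(y),np.sin(y)])
        print(s.round(2),inc(p,R,[*c,z],Rt(y,tilt)))
E
python3 - <<'E'
from h import *
np.set_printoptions(precision=4,suppress=True)
path([.5612,-.1042],.08,[.6849,-.0759],.1616,np.linspace(.05,.4,8))
E
```

```text
0.05 [-0.0018 -0.0022 -0.0036 -0.0057  0.0006  0.0025]
0.1 [-0.0038 -0.0022 -0.0072 -0.0112  0.0012  0.0056]
0.15 [-0.0058 -0.0022 -0.0107 -0.0166  0.0019  0.0087]
0.2 [-0.0078 -0.0022 -0.0143 -0.0221  0.0025  0.0118]
0.25 [-0.0099 -0.0022 -0.0178 -0.0276  0.0031  0.015 ]
0.3 [-0.0119 -0.0022 -0.0214 -0.033   0.0037  0.0181]
0.35 [-0.0139 -0.0022 -0.0249 -0.0385  0.0043  0.0212]
0.4 [-0.0159 -0.0022 -0.0284 -0.0439  0.005   0.0243]
```

Emit:
apply_moves:
  increments:
    - {"ax": -0.002, "ay": -0.002, "az": -0.0035, "tx": -0.0057, "ty": 0.0006, "tz": 0.0025, "jaw": 0.07}
    - {"ax": -0.004, "ay": -0.002, "az": -0.007, "tx": -0.0112, "ty": 0.0012, "tz": 0.0056, "jaw": 0.07}
    - {"ax": -0.006, "ay": -0.002, "az": -0.0105, "tx": -0.0166, "ty": 0.0019, "tz": 0.0087, "jaw": 0.07}
    - {"ax": -0.008, "ay": -0.002, "az": -0.014, "tx": -0.022, "ty": 0.0025, "tz": 0.0118, "jaw": 0.07}
    - {"ax": -0.01, "ay": -0.002, "az": -0.018, "tx": -0.0276, "ty": 0.0031, "tz": 0.015, "jaw": 0.07}
    - {"ax": -0.012, "ay": -0.002, "az": -0.0215, "tx": -0.033, "ty": 0.0037, "tz": 0.0181, "jaw": 0.07}
    - {"ax": -0.014, "ay": -0.002, "az": -0.025, "tx": -0.0385, "ty": 0.0043, "tz": 0.0212, "jaw": 0.07}
    - {"ax": -0.016, "ay": -0.002, "az": -0.0285, "tx": -0.044, "ty": 0.005, "tz": 0.0243, "jaw": 0.07}

```text
clock: 4.2
eef_pos: [0.5397, -0.1009, 0.1281]
tool_rot: [-3.142, 0.52, -3.029]
wrist_force: [-1.9, -0.6, -1.2]
finger_gap: 0.07
grip_force: 0.8
```

```bash
python3 - <<'E'
from h import *
np.set_printoptions(precision=4,suppress=True)
path([.5612,-.1042],.08,[.6849,-.0759],.1616,np.linspace(.45,.8,8))
E
```

```text
0.45 [-0.0019  0.     -0.0032 -0.005   0.0004  0.0029]
0.5 [-0.0039  0.     -0.0067 -0.0104  0.0008  0.006 ]
0.55 [-0.0059  0.     -0.0103 -0.0159  0.0012  0.0092]
0.6 [-0.008   0.     -0.0138 -0.0214  0.0016  0.0123]
0.65 [-0.01    0.     -0.0174 -0.0269  0.002   0.0154]
0.7 [-0.012   0.     -0.0209 -0.0323  0.0024  0.0186]
0.75 [-0.014   0.     -0.0244 -0.0378  0.0028  0.0217]
0.8 [-0.0161  0.     -0.028  -0.0433  0.0033  0.0248]
```

Emit:
apply_moves:
  increments:
    - {"ax": -0.002, "ay": 0, "az": -0.003, "tx": -0.005, "ty": 0.0004, "tz": 0.0029, "jaw": 0.07}
    - {"ax": -0.004, "ay": 0, "az": -0.007, "tx": -0.0104, "ty": 0.0008, "tz": 0.006, "jaw": 0.07}
    - {"ax": -0.006, "ay": 0, "az": -0.0105, "tx": -0.016, "ty": 0.0012, "tz": 0.0092, "jaw": 0.07}
    - {"ax": -0.008, "ay": 0, "az": -0.014, "tx": -0.0214, "ty": 0.0016, "tz": 0.0123, "jaw": 0.07}
    - {"ax": -0.01, "ay": 0, "az": -0.0175, "tx": -0.027, "ty": 0.002, "tz": 0.0154, "jaw": 0.07}
    - {"ax": -0.012, "ay": 0, "az": -0.021, "tx": -0.0323, "ty": 0.0024, "tz": 0.0186, "jaw": 0.07}
    - {"ax": -0.014, "ay": 0, "az": -0.0245, "tx": -0.038, "ty": 0.0028, "tz": 0.0217, "jaw": 0.07}
    - {"ax": -0.016, "ay": 0, "az": -0.028, "tx": -0.0433, "ty": 0.0033, "tz": 0.0248, "jaw": 0.07}

```text
clock: 5.0
eef_pos: [0.5889, -0.092, 0.1281]
tool_rot: [-3.141, 0.52, -2.996]
wrist_force: [-1.8, 0.2, -0.7]
finger_gap: 0.0702
grip_force: 0.8
```

```bash
cat > look.py <<'E'
import sys
from h import *
from workcell import viewer
a=viewer.grab_frame("top")["image"][90:210,290:390];a=cv2.resize(a,None,fx=4,fy=4,interpolation=cv2.INTER_CUBIC)
b=viewer.grab_frame("side")["image"][150:250,335:435];b=cv2.resize(b,None,fx=4,fy=4,interpolation=cv2.INTER_CUBIC)
c=np.zeros((480,800,3),np.uint8);c[:,:400]=a;c[:400,400:]=b
cv2.imwrite(f"pics/{sys.argv[1]}.png",c)
E
python3 look.py c2
```

```text
(no output)
```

View pics/c2.png

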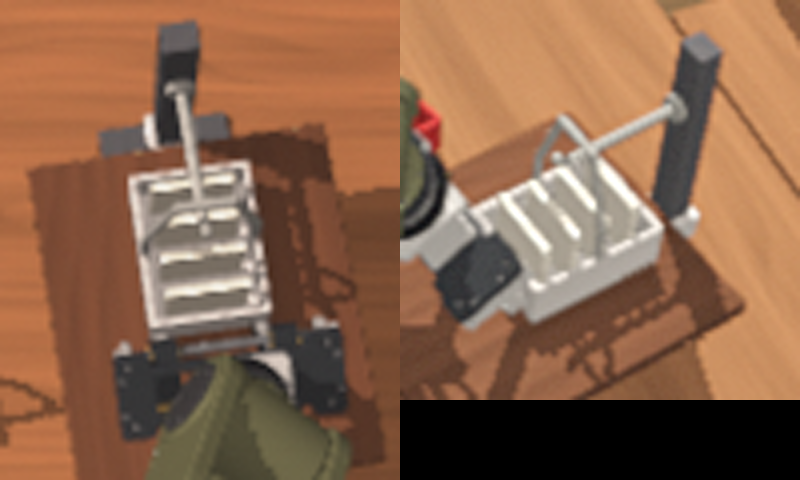

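```bash
python3 - <<'E'
from h import *
np.set_printoptions(precision=4,suppress=True)
P=(np.array([[150,330],[270,316],[249,164],[130,177]])+.5)/4-.5+[290,90]
S=(np.array([[598-400,150],[662-400,222]])+.5)/4-.5+[335,150]
L=[[-.065,.05,.155],[-.065,-.05,.155],[.065,-.05,.155],[.065,.05,.155]]
ca,r=fit(L,[("top",range(4),P),("side",[3,2],S)]);print(ca,r)
st=np.array([.6108,-.0888,.1616])
c,s=np.cos(st[2]),np.sin(st[2]);d=ca[:2]-st[:2];print("in stand",c*d[0]+s*d[1],-s*d[0]+c*d[1],ca[2]-st[2])
K=T(ca,[[0,.022,.262],[0,-.022,.262],[0,0,.262]]);q=proj("top",K);print("crown px",(q-[290,90]+.5)*4)
H=T(st,[[.03,0,.244],[.05,0,.234],[.158,0,.234]]);print("hook px",(proj("top",H)-[290,90]+.5)*4)
print((proj("side",np.r_[K,H])-[335,150]+.5)*4+[400,0])
E
```

```text
[ 0.6576 -0.081   0.1245] [[-0.067  -0.767 ]
 [ 0.0097 -0.7283]
 [ 0.1591 -0.2248]
 [ 0.2573 -0.1039]
 [-1.5605 -0.2803]
 [-1.0317  1.1624]]
in stand 0.047473970406255034 0.00013294428567851933 -0.03709723479140882
crown px [[178.702  209.0646]
 [235.1877 202.6238]
 [206.9521 205.8434]]
hook px [[209.6084 234.0814]
 [204.8391 213.5362]
 [182.912   84.7497]]
[[558.1496 117.0291]
 [588.3629 152.6923]
 [573.1372 134.7202]
 [553.8344 157.7951]
 [572.6859 155.8758]
 [677.078  104.3719]]
```

The crop shows the crown about 20 mm past the tip, roughly 3 mm to the −y side of the arm. The tray is sticking to the fingers. I'll push the last ~27 mm with a slight +y drift.

```bash
python3 - <<'E'
from h import *
np.set_printoptions(precision=4,suppress=True)
path([.6601,-.0815],.146,[.687,-.0732],.165,np.linspace(.125,1,8))
E
```

```text
0.12 [-0.0018  0.0006 -0.0025 -0.0027  0.0004  0.0018]
0.25 [-0.003   0.0006 -0.0046 -0.0057  0.0008  0.0035]
0.38 [-0.0042  0.0006 -0.0067 -0.0087  0.0011  0.0052]
0.5 [-0.0054  0.0006 -0.0087 -0.0117  0.0015  0.007 ]
0.62 [-0.0065  0.0006 -0.0108 -0.0148  0.0019  0.0087]
0.75 [-0.0077  0.0006 -0.0128 -0.0178  0.0023  0.0104]
0.88 [-0.0089  0.0006 -0.0149 -0.0208  0.0026  0.0122]
1.0 [-0.0101  0.0006 -0.017  -0.0238  0.003   0.0139]
```

Emit:
apply_moves:
  increments:
    - {"ax": -0.002, "ay": 0, "az": -0.0025, "tx": -0.003, "ty": 0.0004, "tz": 0.0018, "jaw": 0.07}
    - {"ax": -0.003, "ay": 0, "az": -0.0045, "tx": -0.0058, "ty": 0.0008, "tz": 0.0035, "jaw": 0.07}
    - {"ax": -0.004, "ay": 0, "az": -0.0065, "tx": -0.0088, "ty": 0.0012, "tz": 0.0052, "jaw": 0.07}
    - {"ax": -0.005, "ay": 0, "az": -0.0085, "tx": -0.0118, "ty": 0.0016, "tz": 0.007, "jaw": 0.07}
    - {"ax": -0.0065, "ay": 0, "az": -0.011, "tx": -0.0148, "ty": 0.002, "tz": 0.0087, "jaw": 0.07}
    - {"ax": -0.0077, "ay": 0, "az": -0.013, "tx": -0.0178, "ty": 0.0024, "tz": 0.0104, "jaw": 0.07}
    - {"ax": -0.009, "ay": 0, "az": -0.015, "tx": -0.0208, "ty": 0.0028, "tz": 0.0122, "jaw": 0.07}
    - {"ax": -0.01, "ay": 0, "az": -0.017, "tx": -0.0238, "ty": 0.0032, "tz": 0.0139, "jaw": 0.07}

```text
clock: 5.9
eef_pos: [0.6155, -0.0849, 0.128]
tool_rot: [-3.142, 0.52, -2.977]
wrist_force: [-3.0, -2.0, 1.7]
finger_gap: 0.0701
grip_force: 1.4
```

```bash
python3 look.py c3
```

```text
(no output)
```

View pics/c3.png

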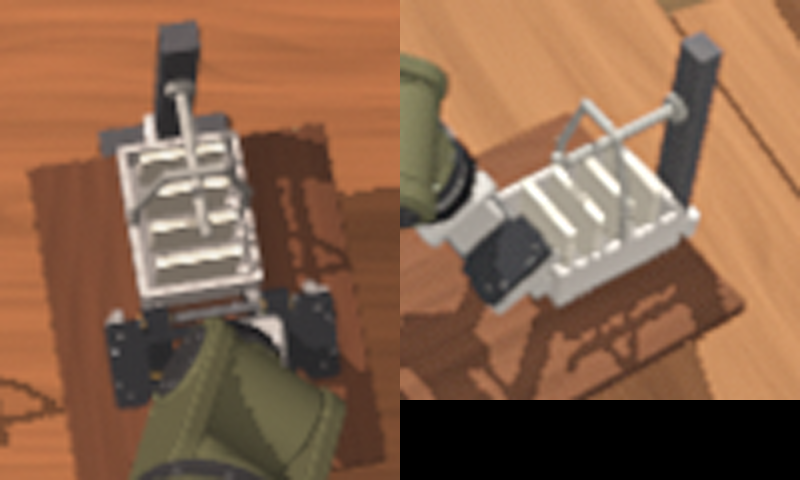

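```bash
python3 - <<'E'
from h import *
np.set_printoptions(precision=4,suppress=True)
P=(np.array([[142,296],[262,280],[238,134],[119,149]])+.5)/4-.5+[290,90]
L=[[-.065,.05,.155],[-.065,-.05,.155],[.065,-.05,.155],[.065,.05,.155]]
ca,r=fit(L,[("top",range(4),P)]);print(ca,r)
obs=(np.array([[206,230],[178.5,91]])+.5)/4-.5+[290,90]
# hook line from top view at known height
h=[least_squares(lambda q:(proj("top",[q[0],q[1],z])-o).ravel(),[.65,-.08]).x for o,z in zip(obs,(.244,.236))];print(h)
u=(h[1]-h[0]);print("yaw",np.arctan2(u[1],u[0]));u/=np.linalg.norm(u);d=ca[:2]-h[0];print("past tip",d@u,"lat",u[0]*d[1]-u[1]*d[0])
p,R=cur()
print("crown px",(proj("top",T(ca,[[0,.022,.262],[0,-.022,.262]]))-[290,90]+.5)*4)
for q in ([-.03,.0],[-.09,0]): print("back",inc(p,R,p+[q[0]*np.cos(.165),q[0]*np.sin(.165),0],Rt(.165,.52)))
E
python3 - <<'E'
import cv2
from workcell import viewer
a=viewer.grab_frame("top")["image"][108:153,318:358];cv2.imwrite("pics/c4.png",cv2.resize(a,None,fx=13,fy=13,interpolation=cv2.INTER_CUBIC))
E
```

```text
[ 0.6836 -0.0728  0.1489] [[ 0.0099  0.3593]
 [-0.1012  0.2068]
 [-0.0919 -0.4437]
 [ 0.1864 -0.1506]]
[array([ 0.6433, -0.0815]), array([ 0.7603, -0.0602])]
yaw 0.18052357772359448
past tip 0.041235292415442854 lat 0.0013318649570357765
crown px [[168.2646 177.3782]
 [224.39   169.656 ]]
back [-0.0001  0.0003 -0.0002  0.026  -0.     -0.0149]
back [-0.0001  0.0003 -0.0002  0.0781 -0.     -0.0447]
```

View pics/c4.png

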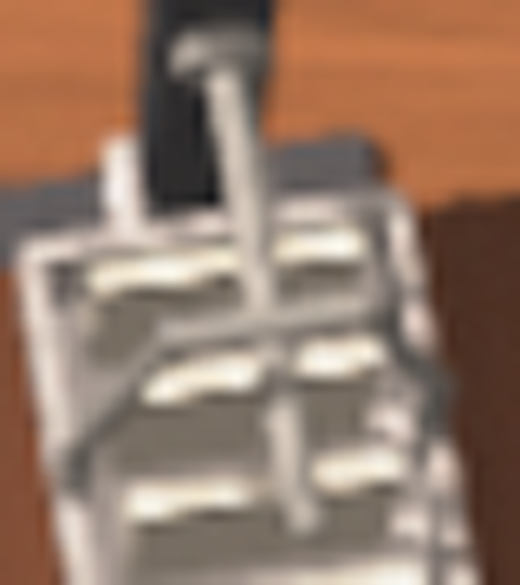

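The zoomed crop shows the crown centre at (275,319) and the hook crossing at (265,318). After parallax that is centred to about 1 mm, and the crown is ~42 mm past the tip. I'll back off and bring the tool upright behind the tray.

Emit:
apply_moves:
  increments:
    - {"ax": 0, "ay": 0, "az": 0, "tx": 0.009, "ty": 0, "tz": -0.005, "jaw": 0.07}
    - {"ax": 0, "ay": 0, "az": 0, "tx": 0.026, "ty": 0, "tz": -0.015, "jaw": 0.07}
    - {"ax": 0, "ay": 0, "az": 0, "tx": 0.05, "ty": 0, "tz": -0.0286, "jaw": 0.07}
    - {"ax": 0, "ay": 0.1, "az": 0, "tx": 0.074, "ty": 0, "tz": -0.0423, "jaw": 0.07}
    - {"ax": 0, "ay": 0.22, "az": 0, "tx": 0.074, "ty": 0, "tz": -0.0423, "jaw": 0.07}
    - {"ax": 0, "ay": 0.34, "az": 0, "tx": 0.074, "ty": 0, "tz": -0.0423, "jaw": 0.07}
    - {"ax": 0, "ay": 0.46, "az": 0, "tx": 0.074, "ty": 0, "tz": -0.0423, "jaw": 0.07}
    - {"ax": 0, "ay": 0.52, "az": 0, "tx": 0.074, "ty": 0, "tz": -0.0423, "jaw": 0.07}

```text
clock: 6.85
eef_pos: [0.5311, -0.0989, 0.1282]
tool_rot: [-3.141, -0.004, -2.977]
wrist_force: [-0.1, 0.3, 0.1]
finger_gap: 0.0699
grip_force: 0.0
```

Emit:
apply_moves:
  increments:
    - {"ax": 0, "ay": 0, "az": 0, "tx": 0, "ty": 0, "tz": 0, "jaw": 0.07}
    - {"ax": 0, "ay": 0, "az": 0, "tx": 0, "ty": 0, "tz": 0.005, "jaw": 0.07}
    - {"ax": 0, "ay": 0, "az": 0, "tx": 0, "ty": 0, "tz": 0.01, "jaw": 0.07}
    - {"ax": 0, "ay": 0, "az": 0, "tx": 0, "ty": 0, "tz": 0.014, "jaw": 0.07}
    - {"ax": 0, "ay": 0, "az": 0, "tx": 0, "ty": 0, "tz": 0.017, "jaw": 0.07}
    - {"ax": 0, "ay": 0, "az": 0, "tx": 0, "ty": 0, "tz": 0.02, "jaw": 0.07}
    - {"ax": 0, "ay": 0, "az": 0, "tx": 0, "ty": 0, "tz": 0.022, "jaw": 0.07}
    - {"ax": 0, "ay": 0, "az": 0, "tx": 0, "ty": 0, "tz": 0.024, "jaw": 0.07}

```text
clock: 7.65
eef_pos: [0.5308, -0.099, 0.1041]
tool_rot: [3.142, -0.0, -2.977]
wrist_force: [-4.9, -0.4, 6.9]
finger_gap: 0.0699
grip_force: 3.4
```

Emit:
apply_moves:
  increments:
    - {"ax": 0, "ay": 0, "az": 0, "tx": 0, "ty": 0, "tz": 0.002, "jaw": 0.07}
    - {"ax": 0, "ay": 0, "az": 0, "tx": 0, "ty": 0, "tz": 0.004, "jaw": 0.07}
    - {"ax": 0, "ay": 0, "az": 0, "tx": 0, "ty": 0, "tz": 0.006, "jaw": 0.07}
    - {"ax": 0, "ay": 0, "az": 0, "tx": 0, "ty": 0, "tz": 0.008, "jaw": 0.07}
    - {"ax": 0, "ay": 0, "az": 0, "tx": 0, "ty": 0, "tz": 0.01, "jaw": 0.07}
    - {"ax": 0, "ay": 0, "az": 0, "tx": 0, "ty": 0, "tz": 0.012, "jaw": 0.07}
    - {"ax": 0, "ay": 0, "az": 0, "tx": 0, "ty": 0, "tz": 0.014, "jaw": 0.07}
    - {"ax": 0, "ay": 0, "az": 0, "tx": 0, "ty": 0, "tz": 0.016, "jaw": 0.07}

```text
clock: 8.45
eef_pos: [0.5308, -0.099, 0.0883]
tool_rot: [3.142, -0.0, -2.977]
wrist_force: [-5.9, 0.2, 10.0]
finger_gap: 0.0699
grip_force: 5.2
```

Emit:
apply_moves:
  increments:
    - {"ax": 0, "ay": 0, "az": 0, "tx": 0, "ty": 0, "tz": 0.003, "jaw": 0.07}
    - {"ax": 0, "ay": 0, "az": 0, "tx": 0, "ty": 0, "tz": 0.006, "jaw": 0.07}
    - {"ax": 0, "ay": 0, "az": 0, "tx": 0, "ty": 0, "tz": 0.009, "jaw": 0.07}
    - {"ax": 0, "ay": 0, "az": 0, "tx": 0, "ty": 0, "tz": 0.012, "jaw": 0.07}
    - {"ax": 0, "ay": 0, "az": 0, "tx": 0, "ty": 0, "tz": 0.014, "jaw": 0.07}
    - {"ax": 0, "ay": 0, "az": 0, "tx": 0, "ty": 0, "tz": 0.016, "jaw": 0.07}
    - {"ax": 0, "ay": 0, "az": 0, "tx": 0, "ty": 0, "tz": 0.018, "jaw": 0.07}
    - {"ax": 0, "ay": 0, "az": 0, "tx": 0, "ty": 0, "tz": 0.02, "jaw": 0.07}

```text
clock: 9.25
eef_pos: [0.5309, -0.099, 0.0684]
tool_rot: [3.142, 0.0, -2.977]
wrist_force: [-6.2, 0.7, 11.0]
finger_gap: 0.0701
grip_force: 5.2
```

Now about 3 mm to the stop, in 1 mm steps.

Emit:
apply_moves:
  increments:
    - {"ax": 0, "ay": 0, "az": 0, "tx": 0, "ty": 0, "tz": 0.001, "jaw": 0.07}
    - {"ax": 0, "ay": 0, "az": 0, "tx": 0, "ty": 0, "tz": 0.002, "jaw": 0.07}
    - {"ax": 0, "ay": 0, "az": 0, "tx": 0, "ty": 0, "tz": 0.003, "jaw": 0.07}
    - {"ax": 0, "ay": 0, "az": 0, "tx": 0, "ty": 0, "tz": 0.0035, "jaw": 0.07}
    - {"ax": 0, "ay": 0, "az": 0, "tx": 0, "ty": 0, "tz": 0.004, "jaw": 0.07}
    - {"ax": 0, "ay": 0, "az": 0, "tx": 0, "ty": 0, "tz": 0.004, "jaw": 0.07}

```text
clock: 9.85
eef_pos: [0.5309, -0.099, 0.0651]
tool_rot: [-3.141, 0.0, -2.977]
wrist_force: [-10.4, 1.9, 18.8]
finger_gap: 0.07
grip_force: 9.5
```

Emit:
apply_moves:
  increments:
    - {"ax": 0, "ay": 0, "az": 0, "tx": 0, "ty": 0, "tz": 0.0007, "jaw": 0.07}
    - {"ax": 0, "ay": 0, "az": 0, "tx": 0, "ty": 0, "tz": 0.0012, "jaw": 0.07}
    - {"ax": 0, "ay": 0, "az": 0, "tx": 0, "ty": 0, "tz": 0.0012, "jaw": 0.07}

```text
clock: 10.15
eef_pos: [0.531, -0.0991, 0.065]
tool_rot: [-3.141, 0.001, -2.977]
wrist_force: [-15.9, 2.2, 32.0]
finger_gap: 0.0701
grip_force: 16.1
```

The board is firmly on its stop (z 0.065, force rising to 32 N without motion). I'll lift off vertically and back away toward the base (tool +x).

Emit:
apply_moves:
  increments:
    - {"ax": 0, "ay": 0, "az": 0, "tx": 0, "ty": 0, "tz": -0.005, "jaw": 0.07}
    - {"ax": 0, "ay": 0, "az": 0, "tx": 0.01, "ty": 0, "tz": -0.025, "jaw": 0.07}
    - {"ax": 0, "ay": 0, "az": 0, "tx": 0.03, "ty": 0, "tz": -0.06, "jaw": 0.07}
    - {"ax": 0, "ay": 0, "az": 0, "tx": 0.06, "ty": 0, "tz": -0.1, "jaw": 0.07}
    - {"ax": 0, "ay": 0, "az": 0, "tx": 0.09, "ty": 0, "tz": -0.13, "jaw": 0.07}
    - {"ax": 0, "ay": 0, "az": 0, "tx": 0.12, "ty": 0, "tz": -0.16, "jaw": 0.07}
    - {"ax": 0, "ay": 0, "az": 0, "tx": 0.14, "ty": 0, "tz": -0.19, "jaw": 0.07}
    - {"ax": 0, "ay": 0, "az": 0, "tx": 0.14, "ty": 0, "tz": -0.2, "jaw": 0.07}

```text
clock: 10.95
eef_pos: [0.3923, -0.1224, 0.2656]
tool_rot: [-3.139, 0.005, -2.978]
wrist_force: [-0.2, -0.8, -0.7]
finger_gap: 0.0701
grip_force: 0.0
```

```bash
python3 look.py c5
```

```text
(no output)
```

View pics/c5.png

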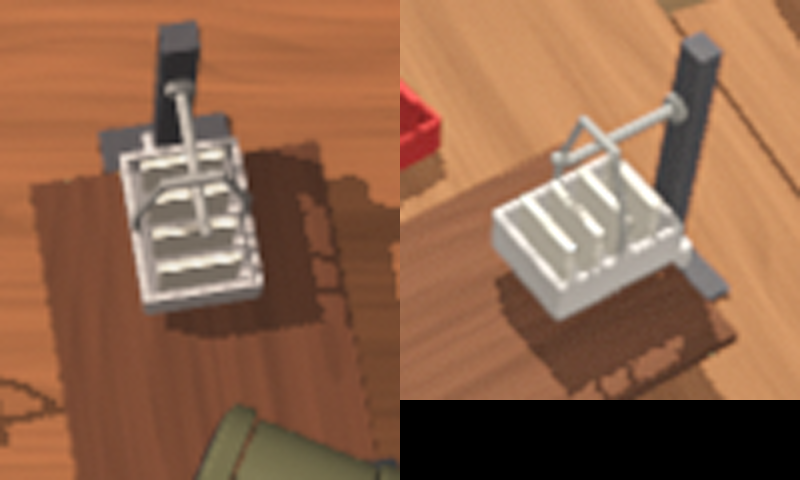

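The carrier hangs level on the arm (side view, crown near (600,135)), with its shadow detached from it, so it is clear of the lowered board. The arm touches nothing, so I'm handing in.

```bash
python3 -c "
from workcell import order
print(order.hand_in())"
```

```text
the job is handed in; nothing more can be done
None
```

The carrier hangs level on the hook, about 42 mm past the tip and clear of the board, which is pressed to its stop; the jar, spoon rest, caliper and clamp were not touched, and the job was handed in at about 11 s.

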